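# Put the square watch away in the latched bench drawer

## Task

Put the square watch away in the small wooden chest: turn the brass catch clear of the drawer, pull the drawer out all the way to its stop, set the watch down gently, dial up, in the empty compartment at the back, and then push the drawer fully home (the catch may stay open). Leave the other watches, the canister and the jar where they stand.

Things in the scene. Friction and masses are not known exactly. Their poses are not given: they have to be found in the camera images.
- chest: low dark wooden chest, fixed, 136 deep (x) x 176 wide (y) x 60 mm high, on a raised board whose top is 38 mm above the worktop. Origin at the centre of its underside, z up. Its front, at its own x = -68 mm, looks along its -x: to the right, turned a little to the robot; its +y points to the robot. Its one drawer is shut at the start; drawer front flush, 158 mm wide, 6.5 to 36 mm above the board.
- pull (a point): middle of the brass bar pull on the drawer front; moves with the drawer. The bar is 7 mm thick, runs 60 mm along the chest's y, 20 mm above the board, centre line 32 mm in front of the drawer front (28 mm clear gap behind it, open from above and below).
- drawer (a joint): how far the drawer is out, along the chest's -x, in m: 0 fully home, 0.106 at its stop. About 1.5 N of friction; stays where it is left. Only at the stop are the back compartments wholly in front of the chest's face.
- catch_top (a point): upper tip of the brass catch, a turn-button (bar 8 mm wide and thick) on the chest's front near its +y end; its pivot is 51 mm above the board, 56 mm to +y of the chest's middle, 5.5 mm in front of the face. Upright, the tip is 34 mm above the pivot, 25 mm above the chest's top, where a fingertip can push it along y; the lower end hangs 22 mm below the pivot, over the drawer front, and locks it.
- catch (a joint): angle of the catch in rad: 0 upright (locked); positive: its top leans to the chest's -y (away from the robot), negative: to +y; stops at 1.57 either way. Either way will do: beyond 0.95 it clears the drawer. Stays where it is left; turns with 0.025 N m.
- bay (a point): centre of the floor of the empty compartment at the back of the drawer, grey felt, axes as the chest's; moves with the drawer. Shut, it is at chest x 4, y -27.5, z 11 mm. Inside 58 mm (x) x 95 mm (y); walls rise 16 to 19 mm above its floor. The other back compartment holds a watch and the four front ones small pots, all loose.
- watch_square_mid (a point): centre, half-way up, of the square-cased steel watch head without strap, loose, lying dial up on the board, 40 mm (its x, over the lugs) x 33 mm (its y) x 11 mm high, about 35 g. The only watch with a square dial; the three watches swap places.
- watch_square: the same watch; origin at the centre of its underside
- watch_round: round steel watch head, 43 x 36 x 11 mm, loose, near the square one, to be left alone; origin at the centre of its underside
- watch_gilt: round gilt watch head, 40 x 33 x 11 mm, loose, near the square one, to be left alone; origin at the centre of its underside
- post (a point): foot of the stall's front post, fixed, right of the work: about 30 mm square, upright from the worktop to far above the arm. The arm starts to its right and all the work lies to its left, so it must be drawn in to pass it. (Behind the raised board, 60 mm past its far edge and 195 mm above the worktop, a glass shelf begins.)
- canister: cream canister with a brown lid, 37 mm across, 51 mm high, loose, standing on the board beside the chest's +y end; to be left alone; origin at the centre of its underside
- jar: dark brown jar with a black lid, 36 mm across, 45 mm high, loose, standing on the board beside the drawer's path, on its -y side; to be left alone; origin at the centre of its underside

How it is judged:
By the outcome, as a careful person would: the job done as asked, in the order asked, and still so for the second after the job is handed in, with the robot touching nothing.
It also fails if it takes over 61 s, if anything falls off the work surface, if the arm or the gripper's body presses on something with over 40 N, if the wrist force passes 120 N, or if a joint passes its speed limit or range.

## Robot

A 7-joint arm with a two-finger parallel gripper is mounted at the origin on a cart in front of the work surface, level with it; the furniture and walls round the work are solid. World frame = base frame: x ahead of the robot, y to its left, z up, the work surface at z = 0. Lengths are in m, angles in rad, forces in N, time in s.
With the tool pointing down it reaches from about 0.4 to 0.85 m from the base axis. Payload 10.4 kg.
Tool frame: the origin (TCP) lies at the very end of the fingers, on their centre line; the grasp point (between the pads) lies 19 mm behind it (r.pinch_z is the distance from the TCP to the grasp point, in m); z points along the fingers, y is the line along which they close (so a half turn about z gives the same grasp; the last joint's range is limited). The gripper opens to 87 mm and grips with 3 to 60 N. Pads are 19 mm wide; open, the fingers measure 117 mm over their backs; the gripper's body (75 mm by 190 mm) begins 51 mm behind the grasp point.
Start: joints at [-1.132, 0.332, -0.065, 1.46, 0.022, 1.35, -0.088], TCP at [0.278, 0.56, 0.223] pointing down, gripper open.
Joint ranges: [-2.6, 2.6], [-0.5, 2.12], [-1.47, 1.34], [0.16, 2.42], [-1.27, 4.41], [0.06, 2.06], [-2.6, 2.6]. Speed limits (rad/s): [2.22, 2.22, 2.79, 2.79, 3.14, 3.14, 3.14].

## Interface

Orientations are given as a unit quaternion [x, y, z, w].
In Python, from bench import sensors, vision, r gives the robot as it stands.
- The arm moves only by the shell command python3 -m crank 'ROWS' [OPENING] [FORCE]. ROWS is JSON, a list of rows, each a list of 2 entries, a list of its own where there are three numbers: the shift along the tool's x, y, z normalised to -1 to 1, where 1 is 3 cm, then the turn about the tool's z normalised to -1 to 1, where 1 is 8 degrees. A call has 1 to 12 rows; each row shifts and turns the commanded pose from where the row before left it, along the tool's axes as they then stand; what a row does not reach is not made up. A row lasts 1/8 s, in which the tool goes at most 62.5 mm and 10.7 degrees, less where a joint would pass 70% of its speed; a pose out of reach is approached as far as the arm can. A call with a number of a shift or a turn outside -1 to 1 is refused whole. A call with a gripper value outside its range is refused whole. OPENING is the opening, from 0 (shut) to 1 (fully open), set as the call begins (- or left out, the last holds). The fingers move at their own pace and stop on an object; FORCE is the grip in N (left out, the last holds). Time passes only in rows, so rows that do not move let the fingers close. It gives the time, the measured TCP pose, the force, the opening and the grip force at its end, in the units of the state.
- sensors.read_state(): the state, without advancing time (a new reading comes with each control period).
- vision.camera(name): name is "side" or "top"; returns the picture (384x512x3 uint8, red, green, blue); there is no depth.
- vision.camera_model(name): a dict with "vertical_fov" (degrees; the focal length in pixels is half the picture's height over the tangent of half this angle, whatever the lens; pixels are square), "cx", "cy" (the principal point, pixels), "camera_from_world" (4x4, takes a point from world to camera coordinates). Camera axes: x right, y down, z forward; pixel columns grow to the right and rows downward; lengths in m; the calibration is good to about 2 mm. A picture is of the moment at which its call begins. camera_model takes no time and is no camera call.
- r.close_job(): hands the job in; it is judged then, once.
The state is a dict: "time": time; "joint_positions": joint angles; "joint_vel": joint speeds; "joint_torque": joint torques, N m; "ee_pos": TCP position; "eef_rot": TCP orientation; "ft_force": force on the tool from outside, world axes, zero at the start; "torque": the same for the moment, N m; "width": finger opening in m; "grip_force": force on a finger pad.
Only numpy, scipy, OpenCV 4.12 (cv2) and the standard library are available. Lean on these libraries where they do the work, as an engineer would, in place of code of your own. Each camera call takes 0.05 s, during which the arm holds its last target. There are 200 camera calls.

## Working session

There is one attempt and no reset: what is moved stays moved. The work goes in short steps, Python scripts to look and compute and a shell command to move; the robot and the scene stay as the last step left them, time stands still between calls to the robot, and variables do not carry over. Pictures are saved under pics/ and viewed, at most 12 in all, crops included, and the job is handed in when it is done.

```bash
ls; mkdir -p pics; python3 - <<'E'
from bench import sensors, vision, r
import cv2, numpy as np
for n in("side","top"):
    im=vision.camera(n); cv2.imwrite(f"pics/{n}0.png",cv2.resize(im[:,:,::-1],(768,576),interpolation=cv2.INTER_CUBIC)); cv2.imwrite(f"{n}0.png",im[:,:,::-1])
    m=vision.camera_model(n); print(n,{k:(np.round(v,4).tolist()) for k,v in m.items()})
s=sensors.read_state(); print(s["time"],s["ee_pos"],s["eef_rot"],s["width"],r.pinch_z)
E
```

```text
pics
side {'vertical_fov': 45.8322, 'cx': 251.76, 'cy': 195.2739, 'camera_from_world': [[0.998, -0.0628, 0.0059, -0.5265], [-0.0223, -0.4385, -0.8984, 0.1116], [0.059, 0.8965, -0.4391, 1.0646], [0.0, 0.0, 0.0, 1.0]]}
top {'vertical_fov': 52.0276, 'cx': 254.9668, 'cy': 187.7016, 'camera_from_world': [[0.0014, -1.0, 0.0075, 0.0391], [-0.9582, -0.0035, -0.2859, 0.5364], [0.286, -0.0068, -0.9582, 1.121], [0.0, 0.0, 0.0, 1.0]]}
0.1 [0.2783235  0.55924053 0.22184283] [ 2.28825301e-01  9.73467313e-01 -6.00916739e-04 -1.07892911e-04] 0.0871942487973074 0.0187
```

View pics/top0.png

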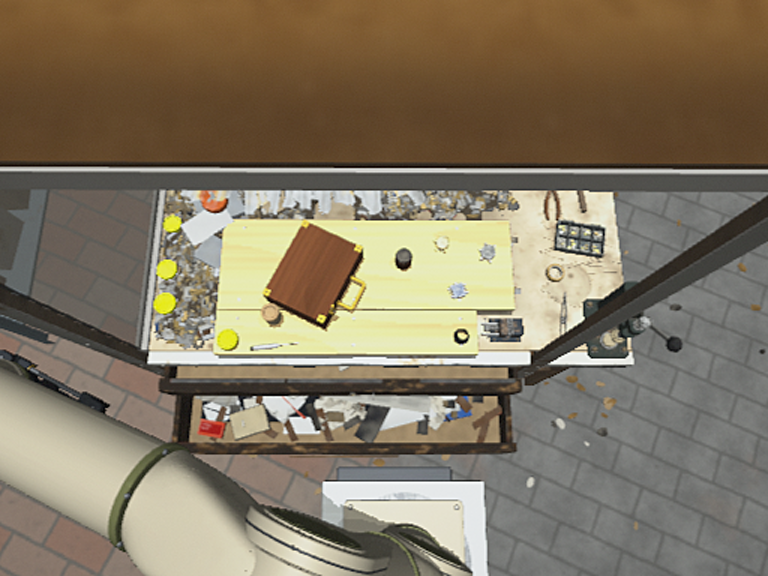

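View pics/side0.png

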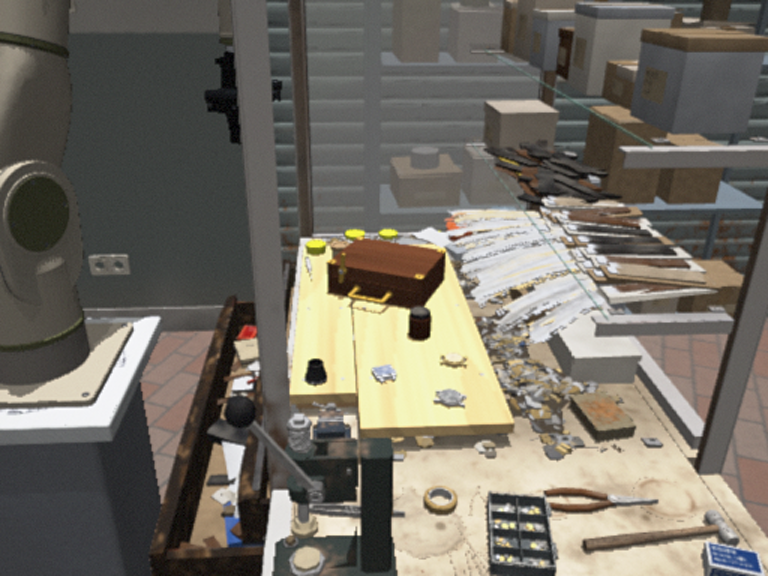

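The top view shows the chest centred near (315,275), with its pull at (352,295). The jar is at (403,258) and the canister at (271,313). The three watches are at (442,243), (487,252) and (457,290). The side view shows the same layout. The arm is on the +y side, beyond a post. I'll zoom in next.

```bash
cat > h.py <<'E'
from bench import sensors, vision, r
import numpy as np, cv2
def model(n):
    m=vision.camera_model(n); f=192/np.tan(np.radians(m["vertical_fov"]/2)); return f,m["cx"],m["cy"],np.array(m["camera_from_world"])
def ray(n,u,v):
    f,cx,cy,T=model(n); d=T[:3,:3].T@np.array([(u-cx)/f,(v-cy)/f,1]); return -T[:3,:3].T@T[:3,3],d
def plane(n,u,v,z):
    o,d=ray(n,u,v); return o+d*(z-o[2])/d[2]
def proj(n,p):
    f,cx,cy,T=model(n); c=T[:3,:3]@np.asarray(p)+T[:3,3]; return np.array([cx+f*c[0]/c[2],cy+f*c[1]/c[2]])
def tri(pt,ps):
    A=[];b=[]
    for n,(u,v) in(("top",pt),("side",ps)):
        o,d=ray(n,u,v); d/=np.linalg.norm(d); P=np.eye(3)-np.outer(d,d); A.append(P);b.append(P@o)
    A=np.vstack(A);b=np.hstack(b); x=np.linalg.lstsq(A,b,rcond=None)[0]; return x,np.linalg.norm(A@x-b)*1e3
E
python3 - <<'E'
from h import *
t=cv2.imread("top0.png"); s=cv2.imread("side0.png")
a=cv2.resize(t[140:240,140:350],None,fx=3.8,fy=3.8,interpolation=cv2.INTER_CUBIC)
cv2.imwrite("pics/topc.png",a)
b=cv2.resize(s[150:290,190:345],None,fx=4.2,fy=4.2,interpolation=cv2.INTER_CUBIC)
cv2.imwrite("pics/sidec.png",b)
for u,v in((148,362),(530,362),(160,190),(612,190)): print("table",plane("top",u/1.5,v/1.5,0).round(3))
for u,v in((275,575),): print(plane("side",u/1.5,v/1.5,0).round(3))
E
```

```text
table [0.383 0.527 0.   ]
table [ 0.385 -0.269  0.   ]
table [0.775 0.545 0.   ]
table [ 0.78  -0.484  0.   ]
[ 0.394 -0.429  0.   ]
```

View pics/topc.png

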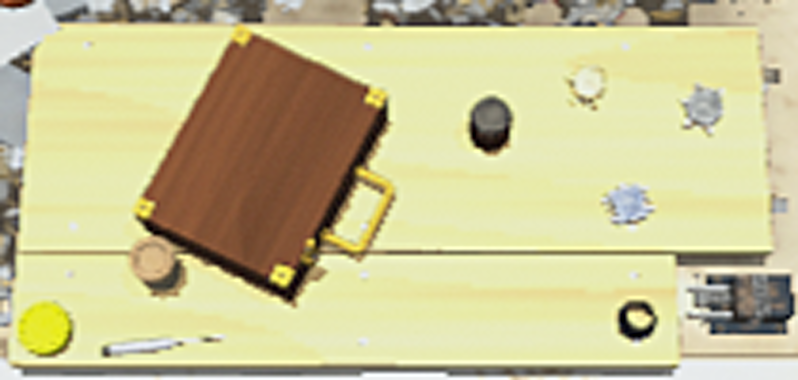

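View pics/sidec.png

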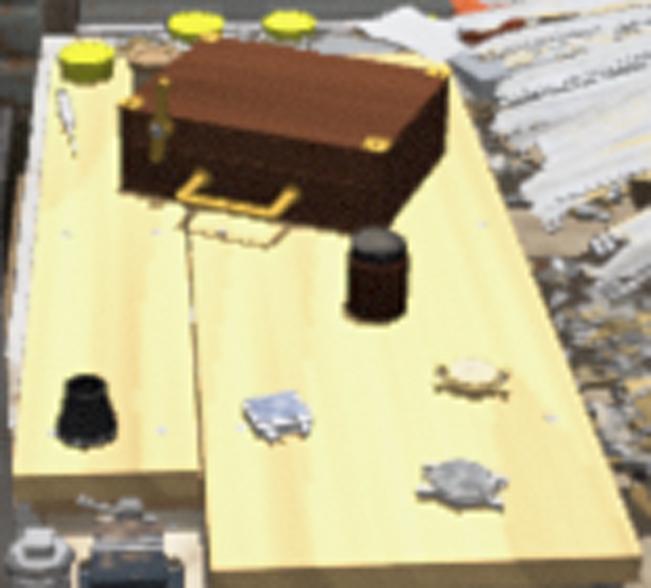

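The square watch is the bluish one, at crop (628,204) top and (278,415) side. The catch is upright at side crop (160,110), and the chest corners show brass plates. Now I'll measure.

```bash
python3 - <<'E'
from h import *
t=cv2.imread("top0.png"); s=cv2.imread("side0.png")
T=lambda u,v:(140+(u+.5)/3.8-.5,140+(v+.5)/3.8-.5); S=lambda u,v:(190+(u+.5)/4.2-.5,150+(v+.5)/4.2-.5)
print("tcp proj side/top",proj("side",[.278,.56,.222])*1.5,proj("top",[.278,.56,.222])*1.5)
c=[plane("top",*T(*p),.098)[:2] for p in((243,36),(376,97),(282,274),(145,208))]  # backL(-y,+x?),front -y,front +y,back +y
c=np.array(c);print(c.round(4),[np.linalg.norm(c[i]-c[(i+1)%4]).round(4) for i in range(4)])
ey=(c[2]-c[1])+(c[3]-c[0]); ex=(c[0]-c[1])+(c[3]-c[2]); ey/=np.linalg.norm(ey);ex/=np.linalg.norm(ex)
ax=np.arctan2(ex[1],ex[0]);ay=np.arctan2(ey[1],ey[0]);print("x yaw",np.degrees(ax),"y yaw-90",np.degrees(ay)-90, "centre",c.mean(0))
# side-view corners: front +y, front -y, back -y brass
for p,q in(((282,274),(132,103)),((376,97),(378,144)),((243,36),(437,72))): print("tri corner",tri(T(*p),S(*q)))
# watch masks: low-yellow pixels
def wm(im,box,n):
    x0,y0,x1,y1=box; g=im[y0:y1,x0:x1].astype(int); sat=g[...,2]-g[...,0]  # R-B
    m=((sat<40)).astype(np.uint8); k,l,st,ce=cv2.connectedComponentsWithStats(m)
    i=1+st[1:,4].argmax(); pts=np.argwhere(l==i)[:,::-1]+[x0,y0]
    w=np.array([plane(n,u,v,.046)[:2] for u,v in pts]); 
    rc=cv2.minAreaRect((w*1000).astype(np.float32)); print(n,len(pts),ce[i]+[x0,y0],w.mean(0).round(4),"rect",np.round(rc[0],1),np.round(rc[1],1),round(rc[2],1))
a=T(628,204);b=S(278,415)
wm(t,[int(a[0]-10),int(a[1]-9),int(a[0]+11),int(a[1]+10)],"top"); wm(s,[int(b[0]-11),int(b[1]-9),int(b[0]+12),int(b[1]+10)],"side")
print("catch",tri(T(311,243),S(163,84)),"pullends",tri(T(355,248),S(272,213)),tri(T(391,190),S(294,190)))
for nm,p,q in(("jar",(490,104),(378,240)),("can",(152,250),(150,48)),("gilt",(588,84),(474,378)),("round",(704,105),(464,485))): print(nm,tri(T(*p),S(*q)))
# left post foot
print(plane("side",300/1.5,238/1.5,0),proj("top",[.385,.545,0])*1.5,proj("side",[.385,.545,0])*1.5,proj("top",[.385,.545,.3])*1.5)
cv2.imwrite("pics/w.png",np.hstack([cv2.resize(t[180:206,292:318],(560,560),interpolation=cv2.INTER_NEAREST)]))
E
```

```text
tcp proj side/top [247.91204237 137.16013582] [ 71.26950635 404.2288957 ]
[[0.6539 0.1991]
 [0.6018 0.0906]
 [0.4562 0.1613]
 [0.5088 0.2702]] [np.float64(0.1204), np.float64(0.1619), np.float64(0.1209), np.float64(0.1616)]
x yaw 64.28061452106832 y yaw-90 64.00038441296243 centre [0.55519558 0.18029761]
tri corner (array([0.45641722, 0.16149424, 0.09596823]), np.float64(0.32973466741194424))
tri corner (array([0.6024897 , 0.09061871, 0.09669128]), np.float64(0.22800264433393044))
tri corner (array([0.65410926, 0.19920245, 0.09734868]), np.float64(0.12601877688223123))
top 111 [305.0990991  193.45045045] [ 0.5277 -0.1164] rect [ 529. -116.] [37.4 41.2] 49.9
side 159 [255.38993711 248.43396226] [ 0.5272 -0.1238] rect [ 527.1 -125.1] [48.3 36.3] 77.3
catch (array([0.47567464, 0.13788459, 0.11834295]), np.float64(0.1729572908042419)) pullends (array([0.51762696, 0.10995621, 0.0359098 ]), np.float64(34.26006389639644)) (array([0.54248694, 0.0790708 , 0.07006861]), np.float64(13.74384000458511))
jar (array([ 0.59678138, -0.00166226,  0.08213591]), np.float64(6.8589967245505505))
can (array([0.47216997, 0.26312337, 0.09331208]), np.float64(5.474019270321312))
gilt (array([ 0.63460343, -0.08629733,  0.0412466 ]), np.float64(0.22485685824845572))
round (array([ 0.61480548, -0.1834122 ,  0.04183931]), np.float64(1.780023827257695))
[0.38282975 0.52061406 0.        ] [139.46925844 361.14813489] [301.35744641 234.12222638] [ 66.56482981 331.63562819]
```

```bash
python3 - <<'E'
from h import *
t=cv2.imread("top0.png"); s=cv2.imread("side0.png")
# rectify both to world plane z=.046, 0.25mm/px, 70 mm square round (.528,-.12); up=+x, left=+y
out=[]
for n,im in(("top",t),("side",s)):
    g=np.arange(0,.07,.07/380); X,Y=np.meshgrid(.563-g,-.085-g,indexing="ij")
    f,cx,cy,M=model(n); c=M[:3,:3]@np.stack([X.ravel(),Y.ravel(),0*X.ravel()+.046])+M[:3,3:]
    u=(cx+f*c[0]/c[2]).reshape(X.shape).astype(np.float32);v=(cy+f*c[1]/c[2]).reshape(X.shape).astype(np.float32)
    out.append(cv2.remap(im,u,v,cv2.INTER_CUBIC))
cv2.imwrite("pics/wrect.png",np.hstack(out))
E
```

```text
(no output)
```

View pics/wrect.png

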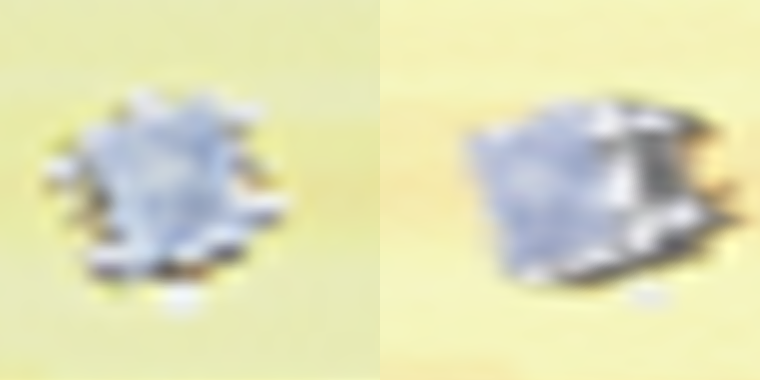

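The watch's lug axis is at about yaw 105°, its centre is near (0.528,-0.118), and the white dot beside it is on the board. The chest yaw is about 64.1°, which happens to match the current tool y. First I draw the arm in past the post, with the fingers closed.

```bash
python3 -m crank '[[[0,-1,0],0],[[0,-1,0],0],[[0,-1,0],0],[[0,-1,0],0],[[0,-1,0],0],[[0,-1,0],0],[[-1,-0.28,0],0],[[-1,-0.28,0],0],[[-1,-0.28,0],0],[[-1,-0.28,0],0]]' 0 20
```

```text
time: 1.35
ee_pos: [0.2913, 0.314, 0.2224]
eef_rot: [0.229, 0.973, -0.0, -0.0]
ft_force: [0.0, -0.2, -1.4]
width: 0.0019
grip_force: 0.0
```

```bash
python3 -m crank '[[[-1,-0.285,0],0],[[-1,-0.285,0],0],[[-1,-0.285,0],0],[[-1,-0.285,0],0],[[-1,-0.285,0],0],[[-1,-0.285,0],0],[[-1,-0.285,0],0],[[-1,-0.285,0],0],[[-1,-0.285,0],0],[[0,0,1],0],[[0,0,1],0],[[0,0,0],0]]'
python3 - <<'E'
from h import *
im=vision.camera("side"); cv2.imwrite("pics/s1.png",cv2.resize(im[120:270,170:340,::-1],None,fx=3.9,fy=3.9,interpolation=cv2.INTER_CUBIC))
print(sensors.read_state()["joint_positions"].round(2) if hasattr(sensors.read_state()["joint_positions"],"round") else sensors.read_state()["joint_positions"])
E
```

```text
time: 2.85
ee_pos: [0.4967, 0.1251, 0.1606]
eef_rot: [0.229, 0.973, -0.001, -0.002]
ft_force: [0.3, 0.4, 0.1]
width: 0.0003
grip_force: 0.0
[-0.7   0.13  0.4   1.85 -0.05  1.17  0.82]
```

View pics/s1.png

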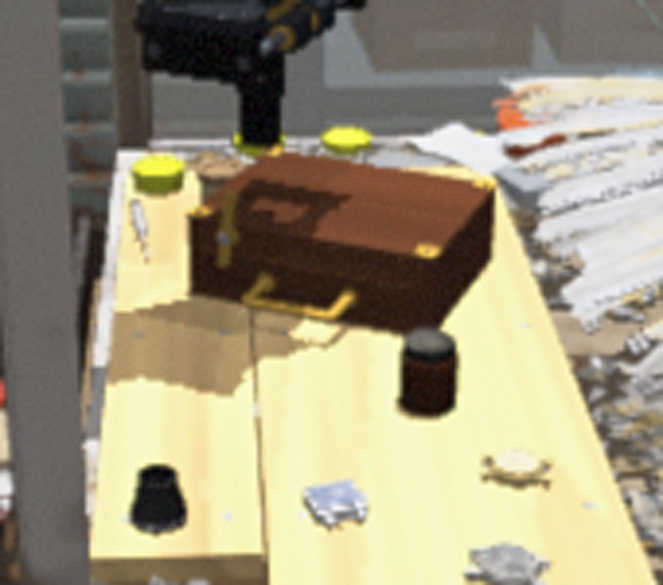

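```bash
python3 -m crank '[[[0,0,0.97],0],[[0,0,0.97],0],[[0,0,0],0],[[0.4,0,0],0],[[0.4,0,0],0],[[0.4,0,0],0],[[0.4,0,0],0],[[0.4,0,0],0],[[0,0,0],0],[[0,0,-1],0],[[-1,0,0],0],[[-1,-0.3,-0.5],0]]'
python3 - <<'E'
from h import *
im=vision.camera("side"); cv2.imwrite("pics/s2.png",cv2.resize(im[150:270,190:340,::-1],None,fx=4.5,fy=4.5,interpolation=cv2.INTER_CUBIC))
E
```

```text
time: 4.4
ee_pos: [0.4944, 0.1175, 0.149]
eef_rot: [0.228, 0.974, -0.0, -0.001]
ft_force: [-0.1, -0.0, -0.2]
width: 0.0003
grip_force: 0.0
```

View pics/s2.png

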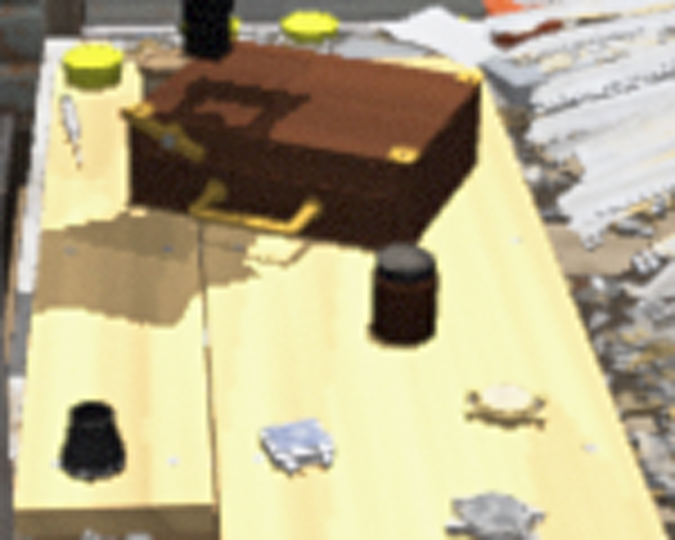

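The catch is turned well clear, at about 1.15 rad. Next I check the pull position and go to it.

```bash
python3 - <<'E'
from h import *
T=lambda u,v:(140+(u+.5)/3.8-.5,140+(v+.5)/3.8-.5)
S=lambda u,v:(190+(u+.5)/4.2-.5,150+(v+.5)/4.2-.5)
a=plane("top",*T(357,250),.058);b=plane("top",*T(391,188),.058);print(a,b,(a+b)/2,np.linalg.norm(a-b))
a=plane("side",*S(180,196),.058);b=plane("side",*S(276,213),.058);print(a,b,(a+b)/2,np.linalg.norm(a-b))
E
```

```text
[0.48548124 0.10560527 0.058     ] [0.53761073 0.07878215 0.058     ] [0.51154599 0.09219371 0.058     ] 0.05862562847933718
[0.48434674 0.10511274 0.058     ] [0.54114627 0.07911437 0.058     ] [0.51274651 0.09211355 0.058     ] 0.06246680402340498
```

```bash
python3 -m crank '[[[-0.85,-0.5,0.4],0],[[-0.1,-0.1,0.2],0],[[0,0,0],0]]' 0.26
```

```text
time: 4.82
ee_pos: [0.5111, 0.0888, 0.1307]
eef_rot: [0.229, 0.973, -0.0, -0.001]
ft_force: [0.0, 0.8, 0.1]
width: 0.0196
grip_force: 0.0
```

```bash
python3 -m crank '[[[0,0.1,0.9],0],[[0,0,0.9],0],[[0,0,0.95],0],[[0,0,0],0]]' 0.26; python3 -m crank '[[[0,0,0],0],[[0,0,0],0],[[0,0,0],0],[[0,-0.3,0],0],[[0,-0.45,0],0],[[0,-0.45,0],0],[[0,-0.45,0],0],[[0,-0.45,0],0]]' 0 15
```

```text
time: 5.32
ee_pos: [0.5113, 0.0922, 0.0475]
eef_rot: [0.228, 0.974, -0.001, -0.002]
ft_force: [-0.7, 0.3, 0.6]
width: 0.0223
grip_force: 0.0
time: 6.32
ee_pos: [0.4857, 0.0344, 0.0499]
eef_rot: [0.229, 0.973, 0.001, 0.001]
ft_force: [2.7, 0.9, 5.8]
width: 0.0059
grip_force: 15.0
```

```bash
python3 -m crank '[[[0,-0.4,0],0],[[0,-0.4,0],0],[[0,-0.4,0],0],[[0,-0.25,0],0],[[0,-0.1,0],0],[[0,-0.1,0],0],[[0,0,0],0]]'
```

```text
time: 7.2
ee_pos: [0.4665, -0.005, 0.0501]
eef_rot: [0.227, 0.974, 0.004, 0.004]
ft_force: [15.8, 18.2, -11.0]
width: 0.0067
grip_force: 15.0
```

```bash
python3 -m crank '[[[0,0.05,0],0],[[0,0,0],0],[[0,0,0],0],[[0,0,-0.5],0],[[0,0,-1],0],[[0,0,-1],0],[[0,0,-1],0],[[0,0,0],0]]' 0.26
python3 - <<'E'
from h import *
im=vision.camera("side"); cv2.imwrite("side3.png",im[:,:,::-1]);a=cv2.resize(im[150:290,190:345,::-1],(500,452),interpolation=cv2.INTER_CUBIC)
t=vision.camera("top"); cv2.imwrite("top3.png",t[:,:,::-1]);b=cv2.resize(t[135:225,160:260,::-1],(300,270),interpolation=cv2.INTER_CUBIC)
c=np.zeros((452,800,3),np.uint8);c[:,:500]=a;c[:270,500:]=b;cv2.imwrite("pics/s3.png",c)
E
```

```text
time: 8.2
ee_pos: [0.4649, -0.0081, 0.1567]
eef_rot: [0.229, 0.973, 0.001, 0.002]
ft_force: [-0.3, 0.3, 0.3]
width: 0.0228
grip_force: 0.0
```

View pics/s3.png

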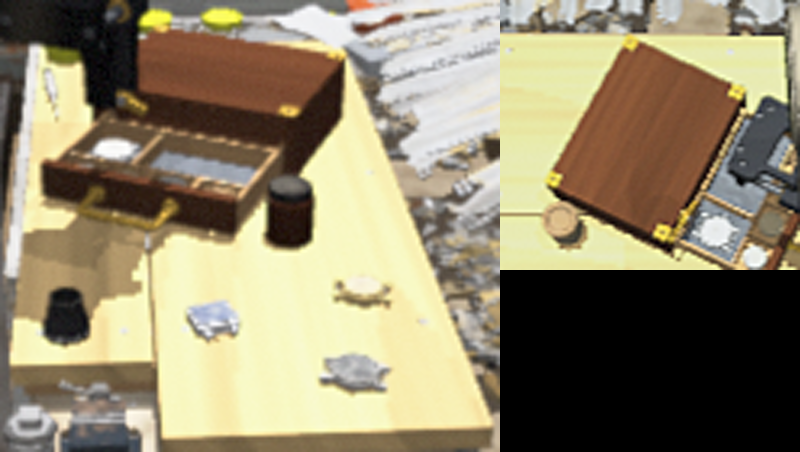

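The drawer is out at its stop, with the grey-felt bay visible and empty and the jar untouched. Next I go to the watch.

```bash
python3 -m crank '[[[-0.88,-0.587,0],0],[[-0.88,-0.587,0],0],[[-0.88,-0.587,0],0],[[-0.88,-0.587,0],0],[[0,0,0.3],1],[[0,0,0.3],1],[[0,0,0.3],1],[[0,0,0.3],1],[[0,0,0.3],1],[[0,0,0.3],1],[[0,0,0],0]]' 0.7 10
python3 - <<'E'
from h import *
T=lambda u,v:(140+(u+.5)/3.8-.5,140+(v+.5)/3.8-.5)
# dial by two views from rectified crops (0.184mm/px, plane .046): dial centre top (168,175), side (170+380..)
P=lambda u,v:np.array([.563-u*0+0-v*.07/380,-.085-u*.07/380,.046])
t=proj("top",P(165,175)); s=proj("side",P(545-380,195))
print(tri(t,s))
s=sensors.read_state();print(s["joint_positions"],s["ee_pos"],s["eef_rot"])
E
```

```text
time: 9.68
ee_pos: [0.5256, -0.118, 0.0986]
eef_rot: [0.605, 0.796, -0.001, -0.001]
ft_force: [0.7, 0.3, 0.8]
width: 0.0609
grip_force: 0.0
(array([ 0.5287647 , -0.1154165 ,  0.04658262]), np.float64(2.5025968017761557))
[-0.47649957  0.29842122  0.71257682  1.86707313 -0.22112105  1.0591501
  0.59580323] [ 0.52555586 -0.11799217  0.09860298] [ 0.60476115  0.79640562 -0.0010192  -0.00100277]
```

```bash
python3 -m crank '[[[0,0.1,0.9],0],[[0,0,0.7],0],[[0,0,0.31],0],[[0,0,0],0]]' 0.7 10; python3 -m crank '[[[0,0,0],0],[[0,0,0],0],[[0,0,0],0],[[0,0,0],0],[[0,0,-0.3],0],[[0,0,-0.8],0],[[0,0,-1],0],[[0,0,0],0]]' 0 12
python3 - <<'E'
from h import *
im=vision.camera("side"); cv2.imwrite("side4.png",im[:,:,::-1]);a=cv2.resize(im[190:290,200:330,::-1],(780,600),interpolation=cv2.INTER_CUBIC)
cv2.imwrite("pics/s4.png",a)
E
```

```text
time: 10.18
ee_pos: [0.5293, -0.1173, 0.0424]
eef_rot: [0.605, 0.797, -0.0, -0.0]
ft_force: [0.4, 0.6, -0.0]
width: 0.0607
grip_force: 0.0
time: 11.18
ee_pos: [0.531, -0.1175, 0.108]
eef_rot: [0.605, 0.796, 0.001, 0.002]
ft_force: [-0.4, 0.2, -0.7]
width: 0.0312
grip_force: 12.0
```

View pics/s4.png

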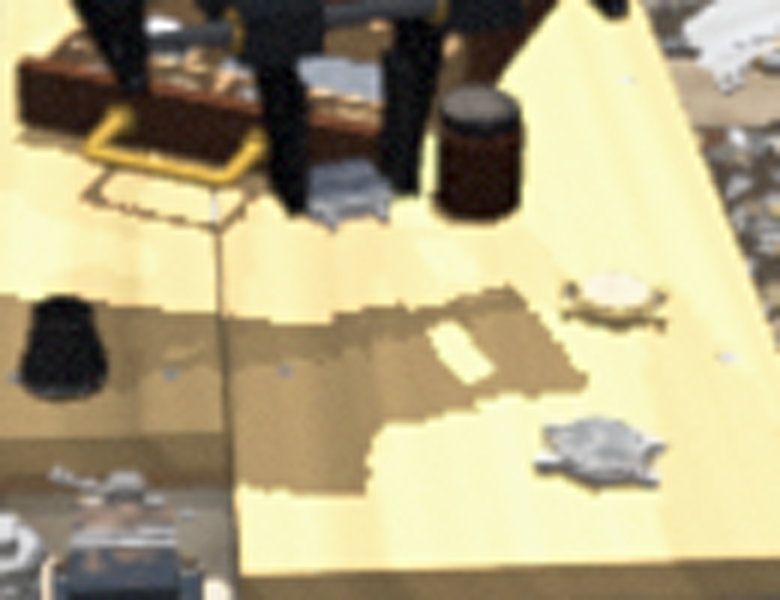

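The watch is held level at the fingertips and the other watches are undisturbed. Carrying it to above the bay.

```bash
python3 -m crank '[[[0.4,0.12,-0.4],0],[[0.9,0.27,0],0],[[0.98,0.3,0],0],[[0.98,0.3,0],0],[[0.98,0.3,0],0],[[0.98,0.3,0],0],[[0.97,0.28,0],0],[[0,0,0],1],[[0,0,0],1],[[0,0,0],1],[[0,0,0],1],[[0,0,0],1]]'; python3 -m crank '[[[0,0,0],0.19],[[0,0,0],0]]'
python3 - <<'E'
from h import *
im=vision.camera("side");t=vision.camera("top")
a=cv2.resize(im[160:250,195:300,::-1],(560,480),interpolation=cv2.INTER_CUBIC)
c=np.zeros((480,800,3),np.uint8);c[:,:560]=a;c[:206,560:]=cv2.resize(t[145:215,190:272,::-1],(240,206),interpolation=cv2.INTER_CUBIC);cv2.imwrite("pics/s5.png",c)
t=cv2.imread("top3.png");s=cv2.imread("side3.png")
# bay corners, side3 crop scale 500/155: felt/wall rim; project predicted rim rectangle for a check
E=np.array([.437,.8996]);F=np.array([-.8996,.437]);C=np.array([.5552,.1803])
for x,y in((-131,-75),(-131,20),(-73,20),(-73,-75)):
    p=C+E*x/1e3+F*y/1e3; q=proj("side",[*p,.049]); print((q-[190,150])*[500/155,452/140])
E
```

```text
time: 12.72
ee_pos: [0.5333, 0.0777, 0.1174]
eef_rot: [0.842, 0.54, -0.0, -0.0]
ft_force: [-0.8, -0.3, 0.1]
width: 0.0315
grip_force: 12.0
time: 12.98
ee_pos: [0.5336, 0.0772, 0.1175]
eef_rot: [0.847, 0.531, -0.0, -0.0]
ft_force: [-0.2, -0.5, -0.2]
width: 0.032
grip_force: 12.0
[247.39507434 201.93006958]
[132.58925124 179.29858191]
[162.56341208 148.89614432]
[273.3932597  169.72907174]
```

View pics/s5.png

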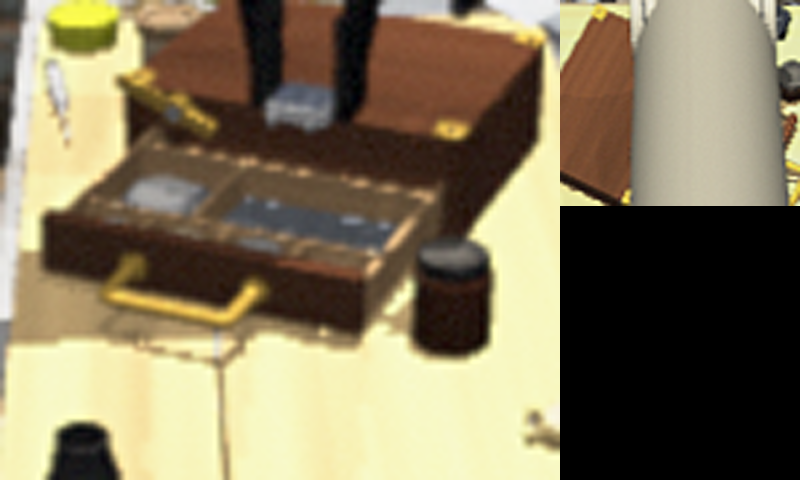

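```bash
python3 -m crank '[[[0,0.06,0.5],0],[[0,0,0.6],0],[[0,0,0.5],0],[[0,0,0.3],0],[[0,0,0.1],0],[[0,0,0],0],[[0,0,0],0]]'; python3 -m crank '[[[0,0,0.05],0],[[0,0,0.03],0],[[0,0,0],0],[[0,0,0],0]]'
```

```text
time: 13.95
ee_pos: [0.5358, 0.0761, 0.058]
eef_rot: [0.848, 0.53, 0.0, 0.0]
ft_force: [0.1, 0.1, -0.5]
width: 0.0318
grip_force: 12.0
time: 14.45
ee_pos: [0.5355, 0.076, 0.0552]
eef_rot: [0.848, 0.53, 0.0, -0.0]
ft_force: [0.0, 0.8, -0.2]
width: 0.0316
grip_force: 12.0
```

```bash
python3 -m crank '[[[0,0,0.03],0],[[0,0,0.02],0],[[0,0,0],0],[[0,0,0],0]]'; python3 -m crank '[[[0,0,0.03],0],[[0,0,0],0],[[0,0,0],0]]'
```

```text
time: 14.95
ee_pos: [0.5355, 0.076, 0.0537]
eef_rot: [0.848, 0.53, 0.0, -0.0]
ft_force: [-1.8, 0.2, 3.0]
width: 0.0316
grip_force: 12.0
time: 15.32
ee_pos: [0.5357, 0.0764, 0.0535]
eef_rot: [0.848, 0.53, 0.0, -0.0]
ft_force: [-4.3, 0.7, 11.4]
width: 0.0321
grip_force: 12.3
```

Touchdown is at 0.0537. Ease off, open, then lift.

```bash
python3 -m crank '[[[0,0,-0.03],0],[[0,0,0],0]]'; python3 -m crank '[[[0,0,0],0],[[0,0,0],0],[[0,0,0],0],[[0,0,-0.15],0],[[0,0,-0.6],0],[[0,0,-1],0],[[0,0,-1],0],[[0,0,0],0]]' 0.53
python3 - <<'E'
from h import *
im=vision.camera("side")
cv2.imwrite("pics/s6.png",cv2.resize(im[165:250,195:300,::-1],(700,567),interpolation=cv2.INTER_CUBIC))
E
```

```text
time: 15.58
ee_pos: [0.5356, 0.0761, 0.0537]
eef_rot: [0.848, 0.53, 0.0, 0.0]
ft_force: [-0.2, 0.0, 2.7]
width: 0.032
grip_force: 12.0
time: 16.58
ee_pos: [0.5372, 0.0762, 0.1394]
eef_rot: [0.848, 0.53, 0.003, 0.0]
ft_force: [-0.1, 0.1, -0.2]
width: 0.0461
grip_force: 0.0
```

View pics/s6.png

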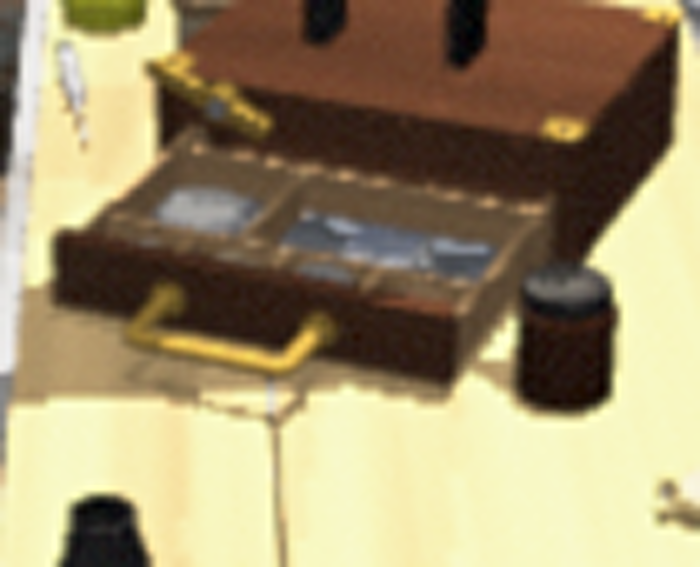

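The watch lies flat, dial up, in the bay. Now close the fingers and go in front of the pull.

```bash
python3 -m crank '[[[-0.92,-0.2,0],0],[[-0.92,-0.2,0],0],[[-0.92,-0.2,0],0],[[-0.92,-0.2,0],0],[[-0.92,-0.2,0],0],[[0,0,0],0],[[0,0,0.9],0],[[0,0,0.9],0],[[0,0,0.9],0],[[0,0,0.3],0],[[0,0,0],0]]' 0
```

```text
time: 18.0
ee_pos: [0.448, -0.0349, 0.046]
eef_rot: [0.848, 0.53, -0.001, 0.0]
ft_force: [-1.1, -0.3, 0.1]
width: 0.0004
grip_force: 0.0
```

```bash
python3 -m crank '[[[0.3,0,0],0],[[0.3,0,0],0],[[0.3,0,0],0],[[0.3,0,0],0],[[0.3,0,0],0],[[0.3,0,0],0],[[0.35,0,0],0],[[0.35,0,0],0],[[0.35,0,0],0],[[0.35,0,0],0],[[0.35,0,0],0],[[0,0,0],0]]'; python3 -m crank '[[[0.15,0,0],0],[[0.15,0,0],0],[[0.1,0,0],0],[[0,0,0],0]]'
```

```text
time: 19.5
ee_pos: [0.495, 0.062, 0.046]
eef_rot: [0.848, 0.531, 0.0, -0.0]
ft_force: [-0.8, -0.6, 0.0]
width: 0.0008
grip_force: 0.0
time: 20.0
ee_pos: [0.5001, 0.0719, 0.0461]
eef_rot: [0.848, 0.53, 0.0, -0.0]
ft_force: [-0.2, 1.1, 0.7]
width: 0.0006
grip_force: 0.0
```

```bash
python3 -m crank '[[[0.1,0,0],0],[[0.1,0,0],0],[[0,0,0],0]]'; python3 -m crank '[[[0.07,0,0],0],[[0,0,0],0]]';  python3 -m crank '[[[0.07,0,0],0],[[0,0,0],0]]'
```

```text
time: 20.38
ee_pos: [0.5028, 0.0774, 0.0462]
eef_rot: [0.848, 0.53, 0.0, -0.0]
ft_force: [0.6, -1.0, -0.8]
width: 0.0003
grip_force: 0.0
time: 20.62
ee_pos: [0.5036, 0.079, 0.0462]
eef_rot: [0.848, 0.53, 0.0, -0.0]
ft_force: [-0.6, -0.9, 0.8]
width: 0.0006
grip_force: 0.3
time: 20.88
ee_pos: [0.5038, 0.0793, 0.046]
eef_rot: [0.848, 0.53, -0.001, 0.0]
ft_force: [-4.5, -6.8, 4.8]
width: 0.0004
grip_force: 3.8
```

```bash
python3 -m crank '[[[0.05,0,0],0],[[0,0,0],0]]'; python3 -m crank '[[[-0.3,0,0],0],[[-0.8,0,0],0],[[-0.8,0,-0.8],0],[[0,0,-1],0],[[0,0,-1],0],[[-1,0,-1],0],[[-1,0,0],0],[[0,0,0],0],[[0,0,0],0]]'
python3 - <<'E'
from h import *
im=vision.camera("side")
cv2.imwrite("pics/s7.png",cv2.resize(im[150:290,190:345,::-1],None,fx=4.2,fy=4.2,interpolation=cv2.INTER_CUBIC))
E
```

```text
time: 21.12
ee_pos: [0.5039, 0.0794, 0.0459]
eef_rot: [0.849, 0.529, -0.002, 0.0]
ft_force: [-7.5, -10.6, 8.1]
width: 0.0008
grip_force: 6.2
time: 22.25
ee_pos: [0.4536, -0.023, 0.1599]
eef_rot: [0.848, 0.53, 0.0, -0.0]
ft_force: [0.3, 0.4, 0.2]
width: 0.0001
grip_force: 0.0
```

View pics/s7.png

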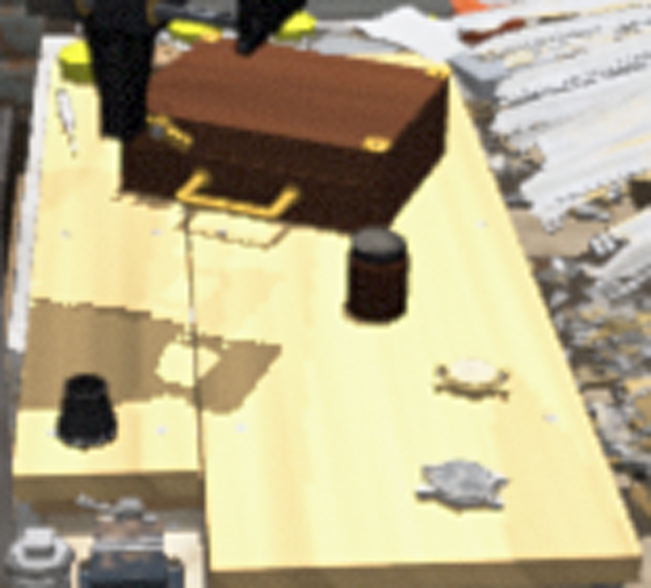

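The drawer is fully home, with the pull at exactly its original pixels. The jar and the other watches are in their first places, and the arm is clear.

```bash
python3 -c "
from bench import r
print(r.close_job())"
```

```text
the job is handed in; nothing more can be done
None
```

The square watch is in the back compartment, dial up, the drawer is pushed fully home with the catch left open, and the job was handed in at about 22 s; the last picture shows the jar and other watches unmoved (the canister was out of view behind the gripper, and the arm never went near it).

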